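# Press the lid onto a sauce tub

### The arm

A 7-joint arm with a two-finger parallel gripper is mounted at the origin on the work surface. World frame = base frame: x ahead of the robot, y to its left, z up, the work surface at z = 0. Lengths are in mm, angles in rad, forces in N, time in s.
With the tool pointing down it reaches from about 425 to 800 mm from the base axis. Payload 8.3 kg.
Tool frame: the origin (TCP) lies on the centre line of the jaws, within the pads' length; the fingertips stand 14 mm ahead of it and the grasp point (between the pads) lies 5 mm behind it; z points along the fingers, x is the direction in which the jaws open and shut, and the axes are right-handed (so a half turn about z gives the same grasp; the last joint's range is limited). The gripper opens to 85 mm and grips with 20 to 120 N. Pads are 22 mm wide; open, the fingers measure 114 mm over their backs; the gripper's body (76 mm by 85 mm) begins 54 mm behind the grasp point. The pads swing forward as they close: fully open they stand 13 mm farther back than shut.
Start: joints at [1.249, 0.383, 0.016, 1.37, -0.006, 1.388, -0.046], TCP at [159.988, -604.159, 245.279] pointing down, gripper open.
Joint ranges: [-2.95, 2.95], [-0.25, 2.06], [-1.52, 1.56], [0.18, 2.33], [-1.44, 4.58], [0.02, 2.06], [-3.01, 3.01]. Speed limits (rad/s): [2.39, 2.39, 3.01, 3.01, 3.14, 3.14, 3.14].

### API

Orientations are given as a rotation vector (axis times angle).
In Python, from rig import goto, move_linear, move_joints, move_gripper, hold, ik, sense, grab_frame, camera_model, Unreachable, finish_job, recognise, outline_of, pinpoint gives the robot as it stands. Calls block until the motion is done:
- goto(position, orientation): joint-space move of the TCP to a pose.
- move_linear(position, orientation=None, velocity=150): straight line of the TCP; orientation=None keeps the orientation; velocity is the mean speed in mm/s.
- move_joints(angles): joint-space move.
- move_gripper(opening, newtons=None): finger opening in mm; newtons is the grip in N (None keeps the last); returns when the fingers have stopped.
- hold(seconds).
- ik(position, orientation): joint angles nearest the present ones, or None.
- sense(): the state.
- grab_frame(name): name is "scene" or "top" or "wrist"; returns the picture (384x512x3 uint8, blue, green, red); there is no depth.
- camera_model(name): a dict with "K" (3x3 intrinsics, pixels), "R" (3x3) and "t" (3): a world point X has camera coordinates R X + t; the wrist camera has in their place "hand_eye" (4x4, takes a point from camera to tool coordinates, whose origin is the TCP and whose axes are the tool frame's). Camera axes: x right, y down, z forward; pixel columns grow to the right and rows downward; lengths in mm; the calibration is good to about 2 mm. The wrist camera is an equidistant fisheye: a pixel r from the principal point sees the ray r / f radians off the axis. A picture is of the moment at which its call begins: read the wrist's pose just before it. camera_model takes no time and is no camera call.
A pose or a line that the arm cannot do raises Unreachable and nothing moves.
- finish_job(): hands the job in, once; it reports no verdict.
Trained networks look in the newest picture that a camera, given by its name, has taken for a name from the list of things; names that differ only in an ending like _2 or _b are one class to them, and where a whole thing is asked for, a point or a joint stands for the part that bears it (a point fixed in the world has none). Each returns a list of dicts, best first, with "p" (0 to 1); they miss things now and then, are a little off and sometimes report something else, mostly with a low value. They report only what shows in the picture. A call takes as long as a camera call. They do not tell look-alikes from the thing itself.
- recognise(target, camera): "at" ([row, column] in pixels, amid what is visible of it).
- outline_of(target, camera): "pixels" (384x512 bool, what is visible of it) and "at" ([row, column] in pixels, amid what is visible of it).
- pinpoint(target, camera): "at" ([row, column] in pixels: a listed point, or the origin of a listed thing).
The state is a dict: "time": time; "joint_positions": joint angles; "qd": joint speeds; "tau": joint torques, N m; "ee_pos": TCP position; "tool_rot": TCP orientation; "contact_force": force on the tool from outside, world axes, zero at the start; "wrist_torque": the same for the moment, N m; "opening": finger opening in mm.
Only numpy, scipy, OpenCV 4.12 (cv2) and the standard library are available. Lean on these libraries where they do the work, as an engineer would, in place of code of your own. Each camera call takes 0.05 s, during which the arm holds its last target. There are 200 camera calls.

### The job

The small sauce tub has its lid only resting on its neck. Stand that tub upright in the round nest of the lid press, then bring the press's lever down to its stop so that the lid goes fully home, and let the lever spring back up, leaving the tub in the nest.

Things in the scene. Friction and masses are not known exactly. Their poses are not given: they have to be found in the camera images.
- tub_mid (a point): Centre of the small white tub with a raised grey lid, 31 mm above its underside; z up. Body 56 mm across, 40 high (grip there), then a neck 42 across, then the lid 52 across, 12 thick; 62 mm high in all, 53 with the lid home. About 0.2 kg, stands on the counter. Bystanders: an open tub of the same width without lid, a lidded tub 90 mm across, squeeze bottles.
- nest (a point): Nest floor's centre: round recess 92 mm across, rim 5 mm high, on top of the white press, 50 mm above the counter. x points to the press's rear, y to its left, z up. Press base: 140 mm wide, from 80 mm before to 210 mm behind this point. Hinge axis along y, 145 mm behind and 70 mm above it. Lever up: the pressing plate stands nearly upright behind the nest, leaving it open above.
- lever_grip (a point): Middle of the lever's black hand bar, along the nest's y: 24 mm thick, 95 long, 145 mm right (-y) of the nest, held at its inner end. Swings on a 190 mm radius about the hinge axis: up, 101 mm before it (-x) and 161 above (281 over the counter); at the stop, 80 degrees on, 176 before and 71 below (49 over it). Push from above or pinch: 3-8 N, 5 more for the lid. Springs back up if let go.
- tub_lid (a joint): How far the tub's lid is pushed down, m: 0 = standing proud, as at the start (10 mm of neck shows below it), 0.009 = end of its travel. It needs about 6 N and stays where it is left. The lever at its stop brings it to about 0.009.
Things that resemble listed ones, but are neither listed nor needed, are in the scene too. What is shaped like the part that bears tub_mid but orange is not meant.

How it is judged (in metres and radians):
On the way, in this order (a step that is already met when the one before it is completed fails the run):
1. the tub stands upright in the nest, its lid not yet pushed on (horizontal distance between tub_mid and nest below 0.018 m and z of tub_mid in the frame of nest below 0.037 m and angle between tub_mid's own z axis and vertical below 0.17 rad and value of joint tub_lid below 0.004 m and height (world z) of lever_grip above 0.2 m), for 0.2 s.
2. the lever is down at its stop and the lid is home on the tub in the nest (height (world z) of lever_grip below 0.06 m and value of joint tub_lid above 0.005 m and horizontal distance between tub_mid and nest below 0.02 m), for 0.05 s.
3. the lever has sprung back up (height (world z) of lever_grip above 0.265 m), for 0.2 s.
At the end, for the whole second after the job is handed in: The tub stands upright (within 10 degrees) in the nest, within 20 mm of its centre, its lid pushed down more than 5 mm of its 9 mm travel, and the lever is back up (hand bar more than 265 mm above the counter) (horizontal distance between tub_mid and nest below 0.02 m and z of tub_mid in the frame of nest below 0.037 m and angle between tub_mid's own z axis and vertical below 0.17 rad and value of joint tub_lid above 0.005 m and height (world z) of lever_grip above 0.265 m); the robot touches nothing.
It fails at once if the lid is pushed on by other means, away from the press (value of joint tub_lid above 0.004 m and horizontal distance between tub_mid and nest above 0.04 m).
It also fails if it takes over 56 s, if anything falls off the work surface, if the arm or the gripper's body presses on something with over 40 N, if the wrist force passes 120 N, or if a joint passes its speed limit or range.

## Working session

There is one attempt and no reset: what is moved stays moved. The work goes in short steps, each a Python script; the robot and the scene stay as the last script left them, time stands still between calls to the robot, and variables do not carry over. Pictures are saved under pics/ and viewed, about 8 in all and at most 12, crops included, and the job is handed in when it is done.

```bash
mkdir -p pics; cat > h.py <<'E'
import numpy as np, cv2
from rig import *
from scipy.spatial.transform import Rotation as Ro
def ray(cam,at,s=None):
    m=camera_model(cam);K=np.array(m["K"]);r,c=at
    if cam!="wrist":
        R=np.array(m["R"]);t=np.array(m["t"]);d=R.T@np.linalg.inv(K)@[c,r,1.];o=-R.T@t
        return o,d/np.linalg.norm(d)
    u=np.array([(c-K[0,2])/K[0,0],(r-K[1,2])/K[1,1]]);th=np.linalg.norm(u)
    d=np.array([*(u/max(th,1e-9)*np.sin(th)),np.cos(th)]);H=np.array(m["hand_eye"])
    Rt=Ro.from_rotvec(s["tool_rot"]).as_matrix()
    return Rt@H[:3,3]+np.array(s["ee_pos"]),Rt@H[:3,:3]@d
def tri(rays):
    A=sum(np.eye(3)-np.outer(d,d) for o,d in rays);b=sum((np.eye(3)-np.outer(d,d))@o for o,d in rays)
    p=np.linalg.solve(A,b);return p,[round(float(np.linalg.norm((np.eye(3)-np.outer(d,d))@(p-o))),1) for o,d in rays]
def atz(r,z): o,d=r;return o+d*(z-o[2])/d[2]
E
python3 - <<'E'
from h import *
print(sense())
for c in("scene","top","wrist"):
    im=grab_frame(c);cv2.imwrite(f"pics/{c}0.png",im)
    for n in("tub_mid","nest","lever_grip"):
        for q in pinpoint(n,c):print(c,n,np.round(q["at"],1),round(q["p"],2))
    if c!="wrist": print(np.round(ray(c,(192,256)),2))
a=[cv2.imread(f"pics/{c}0.png") for c in("scene","top")]
cv2.imwrite("pics/a.png",cv2.resize(np.vstack(a),(600,900))[:,:]) 
E
```

```text
{'time': 0.0, 'joint_positions': array([ 1.24911656,  0.38425351,  0.01637691,  1.37115703, -0.00628516,
        1.38816363, -0.046507  ]), 'qd': array([-1.78956729e-03, -3.40229179e-05,  2.24955731e-04,  1.45849487e-03,
        5.21035858e-04,  1.07876228e-03,  2.10930783e-03]), 'tau': array([ 1.27499102e-04, -6.27594423e+01,  8.44478197e-01, -3.71822727e+01,
        1.66603667e-02,  1.40755466e-02,  3.20452307e-05]), 'ee_pos': array([ 159.84855349, -603.73328074,  244.26797602]), 'tool_rot': array([-2.48865448e+00,  1.91547604e+00,  2.45119160e-03]), 'contact_force': array([ 0.63099944,  0.38307702, -0.04763016]), 'wrist_torque': array([ 0.00973889, -0.05575799,  0.00162954]), 'opening': 85.37355950873838}
scene tub_mid [226.9 374.4] 0.75
scene tub_mid [220.4 330.4] 0.7
scene nest [247.  177.8] 0.63
scene lever_grip [210.2  97.8] 0.96
[[ 1.26433e+03 -1.73450e+02  9.69880e+02]
 [-6.40000e-01  2.50000e-01 -7.30000e-01]]
top tub_mid [176.5 191.6] 0.74
top tub_mid [158.1 165.1] 0.67
top nest [198.3 310.5] 0.88
top lever_grip [171.2 386.5] 0.91
[[ 4.18000e+02  8.97500e+01  1.20419e+03]
 [ 1.30000e-01  0.00000e+00 -9.90000e-01]]
```

View pics/scene0.png

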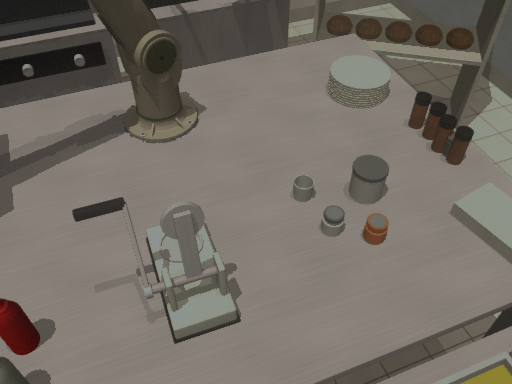

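View pics/top0.png

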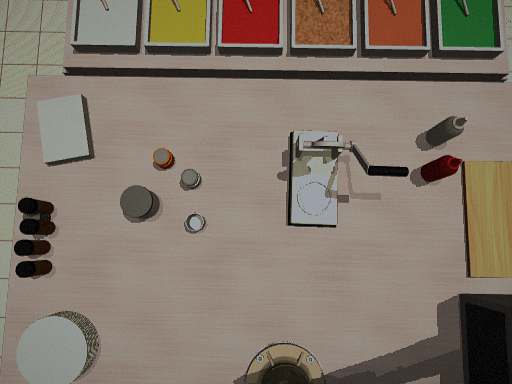

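Candidates: white tub with grey lid (scene 220,332 / top 178,190), orange tub (228,375 / 158,163), open tub (188,303 / 223,195) and the 90 mm tub (180,368 / 202,138). The first one is white, small and has a raised grey lid, so it fits. The press is at scene (260,190) / top (198,313), with its lever up.

```bash
python3 - <<'E'
from h import *
P={"tub":((220.4,330.4),(176.5,191.6)),"nest":((247,177.8),(198.3,310.5)),"lev":((210.2,97.8),(171.2,386.5))}
for n,(a,b) in P.items():
    p,e=tri([ray("scene",a),ray("top",b)]);print(n,np.round(p,1),e)
print("nest z50",atz(ray("top",P["nest"][1]),50),atz(ray("scene",P["nest"][0]),50))
for c in((131,292),(131,337),(225,291),(225,337)):print(c,np.round(atz(ray("top",c),40),0))
a=cv2.imread("pics/scene0.png")[140:260,270:420];b=cv2.imread("pics/top0.png")[120:240,270:420]
cv2.imwrite("pics/c1.png",np.hstack([cv2.resize(a,None,fx=2.6,fy=2.6,interpolation=2),cv2.resize(b,None,fx=2.6,fy=2.6,interpolation=2)]))
E
```

```text
tub [612.  288.4  36.5] [2.7, 2.7]
nest [549.  -83.9  31.9] [8.5, 8.5]
lev [ 592.7 -229.9  275.4] [1.7, 1.7]
nest z50 [549.00307579 -73.05303531  50.        ] [560.05349959 -93.59070269  50.        ]
(131, 292) [761. -18.  40.]
(131, 337) [ 763. -158.   40.]
(225, 291) [468. -15.  40.]
(225, 337) [ 470. -154.   40.]
```

View pics/c1.png

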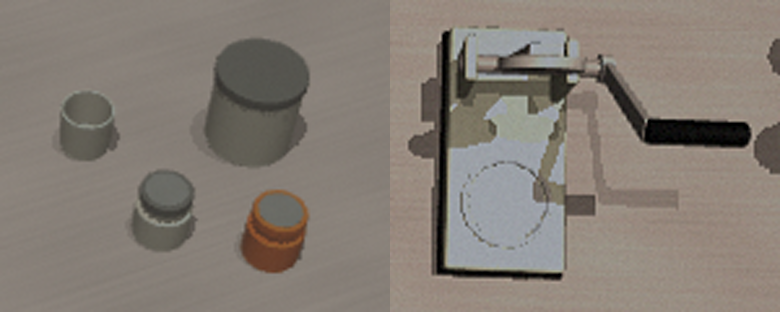

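The crop confirms it: the white tub with its neck showing below the grey lid, at about (612,288). Nest is about (549,-84,50) from the ring, lever and base edges, and these agree. I'll go up high over the press, then look from close by.

```bash
cat >> h.py <<'E'
RD=np.pi/2**.5*np.array([1,-1,0])
E
python3 - <<'E'
from h import *
try: move_linear([160,-560,430],velocity=400)
except Unreachable as e: print(e)
goto([560,-84,430],RD);print(sense()["time"],sense()["ee_pos"])
R=[]
s=sense();im=grab_frame("wrist");cv2.imwrite("pics/w1.png",im)
for n in("nest","lever_grip"):
    for q in pinpoint(n,"wrist"):
        print(n,np.round(q["at"]),round(q["p"],2),atz(ray("wrist",q["at"],s),50 if n=="nest" else 281))
for y in (250,320):
    goto([590,y,220],RD)
    s=sense();im=grab_frame("wrist");cv2.imwrite(f"pics/w{y}.png",im)
    for q in pinpoint("tub_mid","wrist"):
        r=ray("wrist",q["at"],s);print(np.round(q["at"]),round(q["p"],2),atz(r,31))
        if np.linalg.norm(atz(r,31)[:2]-[612,288])<35:R.append(r)
print(tri(R),sense()["time"])
cv2.imwrite("pics/w.png",np.hstack([cv2.resize(cv2.imread(f"pics/{k}.png"),(400,300)) for k in("w1","w250")]))
E
```

```text
3.45 [559.92142133 -85.28818238 429.78849212]
nest [155. 256.] 0.75 [547.10964221 -85.27310613  50.        ]
lever_grip [151. 398.] 0.76 [ 592.01780774 -229.14188672  281.        ]
[102. 136.] 0.8 [672.41238213 382.87220286  31.        ]
[157. 214.] 0.72 [608.1904071  294.87532785  31.        ]
[ 97. 199.] 0.83 [671.30630454 383.03664845  31.        ]
[155. 279.] 0.65 [608.24108105 297.41626899  31.        ]
(array([606.32847119, 296.4978516 ,  19.56051783]), [0.0, 0.0]) 5.65
```

View pics/w.png

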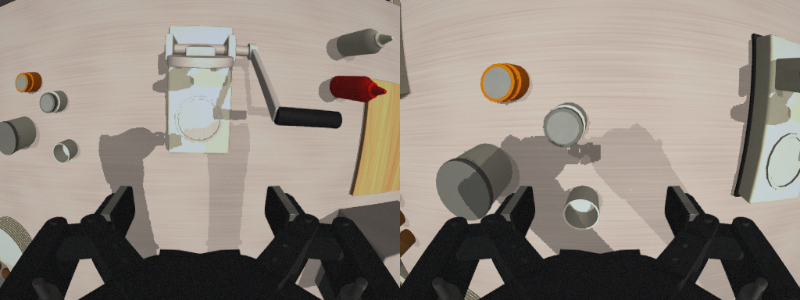

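Left: press ring at (200,118) in the half-size picture. Right: white tub at (565,125), orange one at (505,83). The wrist and fixed views differ by 7 mm for the tub, so I'll use outlines and one closer look.

```bash
python3 - <<'E'
from h import *
def oc(cam,s):
    for q in outline_of("tub_mid",cam):
        ys,xs=np.nonzero(q["pixels"]);at=(ys.mean(),xs.mean());r=ray(cam,at,s)
        print(cam,"outl",np.round(at,1),len(ys),np.round(atz(r,31),1),round(q["p"],2))
grab_frame("top");grab_frame("scene");oc("top",None);oc("scene",None)
R=[ray("scene",(220.4,330.4)),ray("top",(176.5,191.6))]
for i,(x,y) in enumerate(((555,292),(590,292))):
    goto([x,y,190],RD);s=sense();im=grab_frame("wrist");cv2.imwrite(f"pics/v{i}.png",im);oc("wrist",s)
    for q in pinpoint("tub_mid","wrist"):
        r=ray("wrist",q["at"],s);p=atz(r,31)
        if np.linalg.norm(p[:2]-[612,288])<35:R.append(r);print(np.round(q["at"]),np.round(p,1),np.round(r[0]))
print(tri(R),tri(R[2:]),sense()["time"])
E
```

```text
top outl [156.6 356.4] 1056 [ 684.  -219.3   31. ] 0.27
scene outl [228.5 375. ] 629 [672.2 379.3  31. ] 0.71
scene outl [220.9 332.3] 587 [610.9 292.   31. ] 0.57
wrist outl [ 65.3 158.4] 3164 [669.9 386.2  31. ] 0.68
[126. 255.] [606.4 292.   31. ] [625. 292. 318.]
wrist outl [165.1 252.2] 2872 [605.3 296.6  31. ] 0.95
wrist outl [102.4 161.1] 3120 [669.7 386.4  31. ] 0.65
[162. 254.] [608.3 295.   31. ] [662. 293. 319.]
(array([609.22145547, 291.61614214,  32.70680364]), [3.9, 4.4, 2.7, 3.4]) (array([605.55681731, 293.51396939,  16.61260446]), [1.5, 1.5]) 6.75
```

View pics/v0.png

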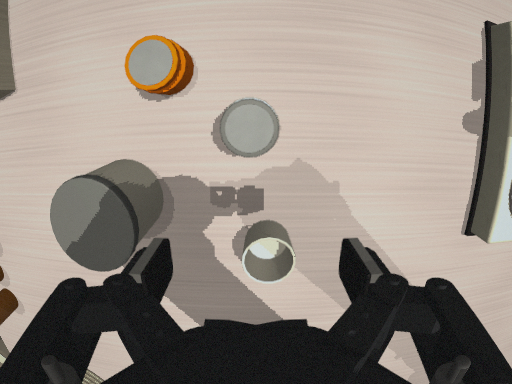

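The lid and body are concentric below the camera at (127,249), which puts the tub at about (607,295). I'll grip there, with the fingertips above the nest's rim height.

```bash
python3 - <<'E'
from h import *
print(np.round(atz(ray("wrist",(127,249),{"tool_rot":RD,"ee_pos":[555,292,190]}),62),1))
goto([607,295,110],RD)
move_linear([607,295,26],velocity=120)
print(sense()["contact_force"])
move_gripper(40,35);s=sense();print(s["opening"],s["contact_force"],s["ee_pos"])
move_linear([607,295,180],velocity=150)
s=sense();print(s["opening"],s["contact_force"],s["time"])
goto([570,-60,240],RD) if 0 else None
cv2.imwrite("pics/g.png",grab_frame("wrist"))
E
```

```text
[608.1 299.   62. ]
[0.02913797 0.13019944 0.21839171]
55.049117061527085 [-1.1719667   0.28402356  6.25427845] [607.53724552 295.44277809  27.19220014]
54.85362839082872 [-0.57563165 -0.5881977  -3.97848068] 9.5917
```

View pics/g.png

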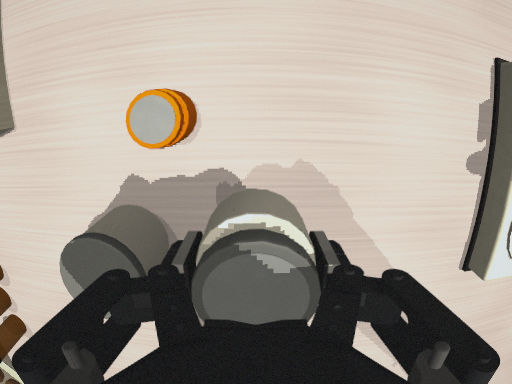

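The tub is held. Before entering the nest I'll check clearance between the camera side of the wrist and the upright plate, and whether a half-turned tool is possible.

```bash
python3 - <<'E'
from h import *
s=sense();print("lid in grip",np.round(atz(ray("wrist",(285,256),s),216),1),s["ee_pos"],s["joint_positions"].round(2))
s1={"tool_rot":RD,"ee_pos":[560,-85.3,430]}
for c in((77,256),(85,256)):
  for z in(200,250,290):print(c,z,np.round(atz(ray("wrist",c,s1),z)[0]),[round(atz(ray("top",(r,320)),z)[0]) for r in(135,150,152)])
for n,o in(("half",np.pi/2**.5*np.array([1,1,0])),("q1",[np.pi,0,0]),("q2",[0,np.pi,0])):
  for p in([548,-84.5,180],[548,-84.5,76]):print(n,ik(p,o))
a=cv2.resize(cv2.imread("pics/scene0.png")[180:345,60:260],None,fx=2.4,fy=2.4,interpolation=2)
b=cv2.resize(cv2.imread("pics/w1.png")[20:200,200:300],None,fx=2.2,fy=2.2,interpolation=2)
cv2.imwrite("pics/pl.png",np.hstack([a,b]))
E
```

```text
lid in grip [614.8 295.8 216. ] [606.49521347 294.55227551 178.47723492] [-0.05  0.63 -0.73  1.28  0.41  1.38 -2.33]
(77, 256) 200 667.0 [703, 662, 657]
(77, 256) 250 662.0 [689, 650, 645]
(77, 256) 290 658.0 [678, 640, 635]
(85, 256) 200 657.0 [703, 662, 657]
(85, 256) 250 653.0 [689, 650, 645]
(85, 256) 290 650.0 [678, 640, 635]
half [ 1.01086587  0.59998848 -1.28099129  1.62561555  0.58594466  1.36297139
  1.22148077]
half [ 0.99860649  0.78432683 -1.28712328  1.73648853  0.79474269  1.25377298
  1.08174501]
q1 [ 0.90160498  0.47425741 -1.06183326  1.62911892  0.42757347  1.29324215
 -0.23321215]
q1 [ 0.85706608  0.59606762 -1.00718217  1.7412172   0.5554213   1.11972903
 -0.32572851]
q2 [-0.10030617  0.27373387  0.23644974  1.67312139 -0.06792192  1.20276924
 -2.98947581]
q2 [-0.09712379  0.38285434  0.23685299  1.78402971 -0.1052518   0.98697561
 -2.96027555]
```

View pics/pl.png

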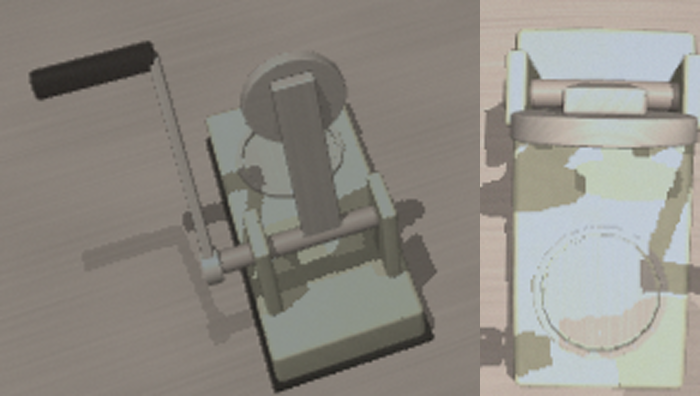

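The plate's front stands at x≈640–650, tight for the wrist camera. I'll use a quarter turn instead, with the camera to +y, keeping the same elbow branch.

```bash
cat >> h.py <<'E'
RQ=np.array([np.pi,0,0])
E
python3 - <<'E'
from h import *
q=np.array(ik([548,-30,180],[0,np.pi,0]));print(q.round(2))
q[6]+=np.pi if q[6]<0 else -np.pi
move_joints(q);s=sense();print(s["ee_pos"],s["tool_rot"],s["opening"])
move_linear([548,-87,180],RQ)
move_linear([548,-87,85],RQ)
f0=sense()["contact_force"][2]
for z in np.arange(82,70,-1.5):
    move_linear([548,-87,z],RQ,velocity=60);s=sense()
    if s["contact_force"][2]-f0>3:break
print(z,s["contact_force"],f0,s["ee_pos"],s["time"])
move_gripper(85);s=sense();print(s["contact_force"])
move_linear([548,-87,170],RQ)
s=sense();im=grab_frame("wrist");cv2.imwrite("pics/p.png",im)
for n,z in(("tub_mid",81),("nest",50)):
    for q in pinpoint(n,"wrist"):print(n,np.round(q["at"]),round(q["p"],2),atz(ray("wrist",q["at"],s),z))
print(sense()["time"])
E
```

```text
[-0.56  0.3   0.68  1.7  -0.2   1.21 -2.97]
[548.04297292 -29.22728303 179.74826208] [-3.14149786e+00 -1.24212050e-03  6.97516291e-04] 55.00989048295915
76.0 [-5.39979694  1.61609753  8.68302918] -2.1146352106080086 [548.07944981 -87.05602649  77.07407252] 14.3417
[-0.42637406  0.18854193  0.2887714 ]
15.675
```

View pics/p.png

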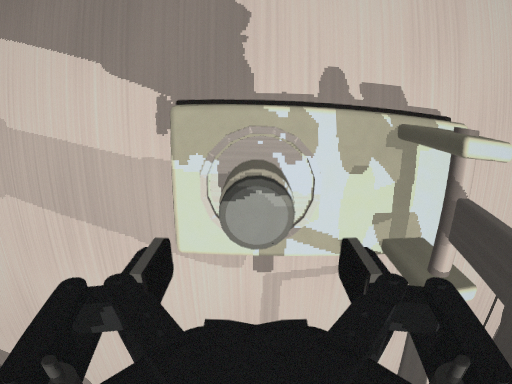

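The tub stands in the ring: lid at (212,256), ring centre near (183,261). Now measure the offset and plan the lever push.

```bash
python3 - <<'E'
from h import *
s=sense();print("lid",atz(ray("wrist",(212,256),s),112))
for p in((183,206),(183,315),(125,260)):print(atz(ray("wrist",p,s),55))
cv2.imwrite("pics/t2.png",grab_frame("top"))
for q in pinpoint("tub_mid","top")+pinpoint("nest","top"):print(np.round(q["at"]),round(q["p"],2),atz(ray("top",q["at"]),81))
grab_frame("scene")
for q in pinpoint("tub_mid","scene"):print("sc",np.round(q["at"]),round(q["p"],2),atz(ray("scene",q["at"]),81))
# lever arc IK along push, pads closed, tool down
h=np.array([693.,120.]);a0=np.arctan2(161,-101)
print(s["joint_positions"].round(2))
for o in (RQ,RD,np.array([0,np.pi,0])):
  print([None if (j:=ik([h[0]+190*np.cos(a0+t),-235,h[1]+190*np.sin(a0+t)+12+14],o)) is None else np.array(j).round(2).tolist() for t in np.radians([0,40,80])])
E
```

```text
lid [547.30452112 -82.89649077 112.        ]
[504.7902986  -77.94915299  55.        ]
[597.71785002 -77.73989141  55.        ]
[550.47171976 -29.24985585  55.        ]
[193. 314.] 0.62 [560.44609551 -78.46485007  81.        ]
[156. 162.] 0.62 [665.69031959 372.2182793   81.        ]
[200. 312.] 0.67 [541.08711396 -71.60324969  81.        ]
sc [234. 174.] 0.63 [545.2136491  -95.51672925  81.        ]
sc [228. 374.] 0.56 [700.42777189 349.89932541  81.        ]
[-0.46  0.33  0.7   1.7  -0.23  1.19  0.29]
[[-0.17, 0.47, 0.76, 1.25, -0.32, 1.55, 0.55], [-0.24, 0.33, 0.77, 1.63, -0.24, 1.27, 0.58], [-0.17, 0.48, 0.7, 1.76, -0.36, 1.03, 0.66]]
[[-0.31, 0.55, 1.04, 1.25, -0.47, 1.58, -0.92], [-0.42, 0.42, 1.05, 1.64, -0.38, 1.3, -0.88], [-0.35, 0.58, 0.96, 1.77, -0.54, 1.08, -0.77]]
[[-0.41, 0.71, 1.36, 1.26, -0.7, 1.67, -2.34], [-0.56, 0.61, 1.36, 1.64, -0.61, 1.39, -2.26], [-0.52, 0.87, 1.35, 1.78, -0.9, 1.27, -2.07]]
```

Tub is within about 5 mm of the nest centre and upright. Now pinch the bar, swing it along its arc to the stop and back up, then release.

```bash
cat > lev.py <<'E'
from h import *
hx,hz,Y=693.5,120,-243
def P(t):
    a=np.arctan2(161,-101)+np.radians(t);return [hx+190*np.cos(a),Y,hz+190*np.sin(a)-5]
move_linear([548,-87,370],RQ,velocity=250)
move_linear([P(0)[0],Y,370],RQ,velocity=250)
move_linear(P(0),RQ,velocity=120)
f0=sense()["contact_force"];print("pre",f0)
move_gripper(15,50);s=sense();print("grip",s["opening"],s["contact_force"],s["ee_pos"],s["time"])
if abs(s["opening"]-24)>4: raise SystemExit("no bar")
for t in(8,18,28,38,48,58,66,73,79,82):
    move_linear(P(t),RQ,velocity=120);s=sense();f=s["contact_force"]
    print(t,f.round(1),s["opening"].round(1),s["ee_pos"].round(0))
    if np.linalg.norm(f-f0)>60:print("STOP");break
hold(.3);cv2.imwrite("pics/s_down.png",grab_frame("scene"))
print(sense()["contact_force"],sense()["time"])
E
python3 lev.py
```

```text
pre [-0.40377019  0.6118598   0.26424421]
grip 22.456337166808478 [-1.19876175  1.97037819  4.0737016 ] [ 592.37938447 -243.13482023  276.27061056] 19.2083Traceback (most recent call last):
  File "lev.py", line 13, in <module>
    print(t,f.round(1),s["opening"].round(1),s["ee_pos"].round(0))
                       ^^^^^^^^^^^^^^^^^^
AttributeError: 'float' object has no attribute 'round'
```

The bar is gripped (22.5 mm). It stopped on a print bug after the first arc step, so I'll continue from there.

```bash
python3 - <<'E'
s=open("lev.py").read()
i=s.index("move_linear([548"); j=s.index("for t in")
s=s[:i]+"f0=np.array([-.4,.6,.3])\n"+s[j:].replace('s["opening"].round(1)','round(s["opening"],1)').replace("(8,18,","(18,")
open("lev2.py","w").write(s)
E
python3 lev2.py
```

```text
18 [3.4 1.7 2.8] 22.6 [ 549. -242.  237.]
28 [3.1 4.3 4. ] 22.7 [ 530. -242.  210.]
38 [2.4 4.6 4.5] 22.5 [ 516. -242.  180.]
48 [2.  5.7 5.1] 22.8 [ 507. -242.  148.]
58 [-3.2  7.2  6.5] 22.3 [ 503. -242.  115.]
66 [-7.2  8.5  7.8] 22.6 [ 504. -242.   88.]
73 [-9.   6.7  5.2] 22.8 [ 508. -242.   65.]
79 [-13.2   6.6   5.7] 22.8 [ 512. -242.   45.]
82 [-13.    6.6   2.5] 22.3 [ 516. -242.   36.]
[-13.09764044   7.04499144   2.06397747] 23.3417
```

View pics/s_down.png

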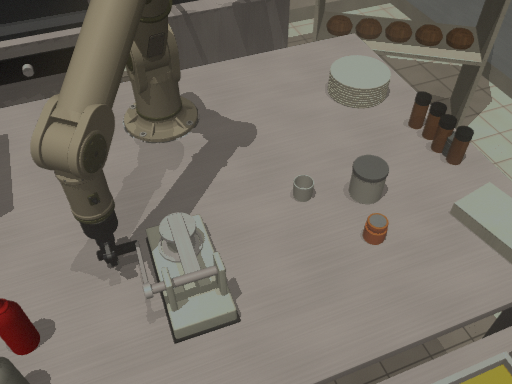

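The plate lies on the tub and the bar is low. The force doesn't clearly show the stop, so I'll measure the bar height and press a little further.

```bash
python3 - <<'E'
from h import *
def m():
    r=[]
    for c in("scene","top"):
        cv2.imwrite(f"pics/{c}_d.png",grab_frame(c));q=pinpoint("lever_grip",c)
        if q:r.append(ray(c,q[0]["at"]));print(c,np.round(q[0]["at"]),round(q[0]["p"],2))
    if len(r)==2:print(tri(r))
m()
p=sense()["ee_pos"]
for z in(31,26):
    move_linear([518,-243,z],RQ,velocity=60);s=sense();print(s["contact_force"],s["ee_pos"],s["wrist_torque"])
m();print(s["time"])
a=cv2.resize(cv2.imread("pics/scene_d.png")[200:340,80:250],None,fx=4,fy=4,interpolation=2);cv2.imwrite("pics/d2.png",a)
E
```

```text
scene [248. 118.] 0.93
top [205. 363.] 0.85
(array([ 527.78286244, -224.0744008 ,   70.15512524]), [0.5, 0.5])
[-4.94324376  6.56640682  7.98650662] [ 517.0178321  -242.07104147   31.35767787] [ 1.20446976  1.17912996 -0.52349579]
[-21.72064518  18.27897832  53.84304106] [ 517.39821902 -242.08047616   30.443846  ] [ 3.36391634  4.78810543 -0.42804282]
scene [252. 120.] 0.77
top [207. 362.] 0.9
(array([ 524.95779243, -224.56940417,   54.03193086]), [1.3, 1.3])
24.05
```

View pics/d2.png

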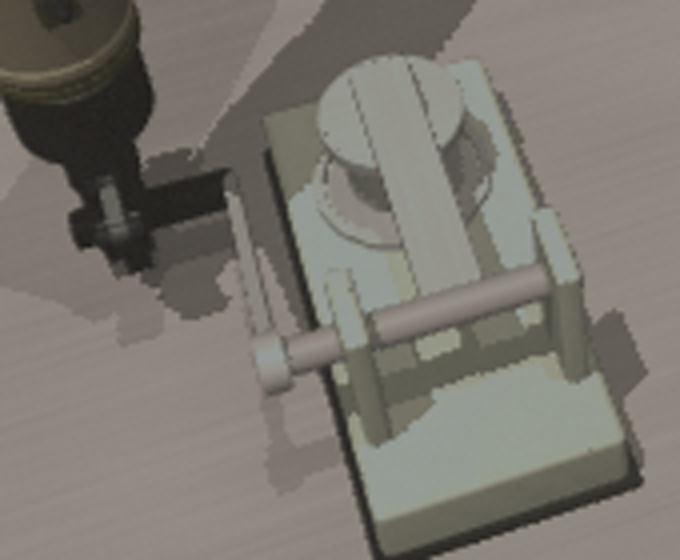

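Bar is at about 54±5 mm with a firm 54 N reaction, so the lever is at its stop. Now ride it back up, release it and check the lid.

```bash
python3 - <<'E'
src=open("lev2.py").read().split("f0=")[0]
exec(src)
for t in(76,64,50,36,22,10,2):
    p=P(t);p[2]-=10;move_linear(p,RQ,velocity=150);s=sense();print(t,s["contact_force"].round(1),round(s["opening"],1))
move_gripper(85);print(sense()["contact_force"])
move_linear([P(0)[0],Y,370],RQ,velocity=250)
move_linear([500,-87,370],RQ,velocity=250)
r=[]
for c in("scene","top"):
    cv2.imwrite(f"pics/{c}_u.png",grab_frame(c));q=pinpoint("lever_grip",c);r.append(ray(c,q[0]["at"]))
print(tri(r))
move_linear([545,-150,300],RQ,velocity=200)
s=sense();cv2.imwrite("pics/w_u.png",grab_frame("wrist"));print(s["time"])
a=cv2.resize(cv2.imread("pics/scene_u.png")[170:290,60:240],(450,300),interpolation=2)
b=cv2.resize(cv2.imread("pics/w_u.png")[60:300,130:380],(300,300),interpolation=2)
cv2.imwrite("pics/u.png",np.hstack([a,b]))
E
```

```text
76 [-2.4  5.   3.3] 22.3
64 [-1.8  6.4  3.6] 22.6
50 [-2.9  7.3  2.8] 22.5
36 [-12.5   9.7   7.8] 22.5
22 [-29.1  14.1  20.4] 22.1
10 [-44.3  20.3  43.8] 22.7
2 [-29.7  13.8  44.4] 22.6
[-0.38537888  1.04848538  0.13178484]Traceback (most recent call last):
  File "<stdin>", line 10, in <module>
IndexError: list index out of range
```

```bash
python3 - <<'E'
from h import *
print(sense()["ee_pos"],sense()["time"])
for n in ("lever_grip","tub_mid"):
  for c in("scene","top"):
    cv2.imwrite(f"pics/{c}_u.png",grab_frame(c))
    for q in pinpoint(n,c):print(n,c,np.round(q["at"]),round(q["p"],2))
# low wrist view toward the tub from its right side (camera at +y, so stand to -y of the tub, ahead of the bar)
move_linear([470,-87,200],RQ,velocity=250)
s=sense();cv2.imwrite("pics/w_u.png",grab_frame("wrist"));print(s["time"])
a=cv2.resize(cv2.imread("pics/scene_u.png")[170:290,60:240],(450,300),interpolation=2)
b=cv2.resize(cv2.imread("pics/w_u.png"),(400,300),interpolation=2)
b=b[:, :350]if 0 else cv2.resize(b,(350,300))
cv2.imwrite("pics/u.png",np.hstack([a,b]))
E
```

```text
[500.18761542 -88.37729662 369.6448251 ] 29.3583
lever_grip scene [211.  99.] 0.93
tub_mid scene [225. 374.] 0.65
tub_mid scene [238. 175.] 0.46
tub_mid top [158. 163.] 0.84
tub_mid top [196. 315.] 0.55
30.6
```

View pics/u.png

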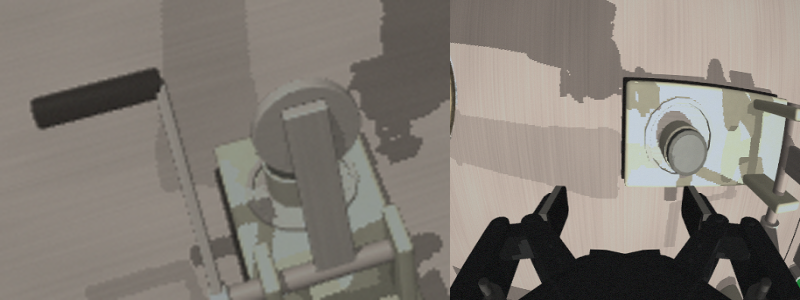

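Lever bar is at scene (211,99), its starting pixel, so it is fully up. One oblique close look to check the lid.

```bash
python3 - <<'E'
from h import *
move_linear([440,-150,110],RQ,velocity=200)
s=sense();im=grab_frame("wrist");cv2.imwrite("pics/w_s.png",im)
m=camera_model("wrist");H=np.array(m["hand_eye"]);K=np.array(m["K"])
R=Ro.from_rotvec(s["tool_rot"]).as_matrix()
def px(X):
    c=H[:3,:3].T@(R.T@(np.array(X)-s["ee_pos"])-H[:3,3]);n=np.hypot(c[0],c[1]);th=np.arctan2(n,c[2])
    return K[0,2]+K[0,0]*th*c[0]/n,K[1,2]+K[1,1]*th*c[1]/n
u,v=px([548,-83,85]);print(u,v,px([548,-83,103]),px([548,-83,112]),s["time"])
x0=int(max(0,min(u-60,392)));y0=int(max(0,min(v-50,284)))
a=cv2.resize(im[y0:y0+100,x0:x0+120],(480,400),interpolation=2)
p=cv2.imread("pics/p.png")[160:260,200:320]
cv2.imwrite("pics/ws.png",np.hstack([a,cv2.resize(p,(320,267),interpolation=2)[np.minimum(np.arange(400),266)]]))
E
```

```text
437.15121803439865 127.17334237544844 (np.float64(454.75796675003403), np.float64(130.35439664305966)) (np.float64(464.67299494133704), np.float64(132.25025262910373)) 31.3667
```

View pics/ws.png

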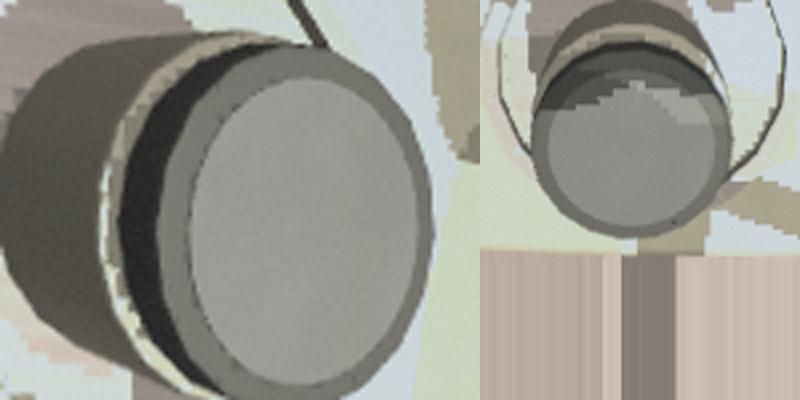

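The lid's side meets the body's shoulder with no neck showing. The lid top's pixel (453,134) matches the prediction for z=103 (455,130), not z=112 (465,132). The lid is home, so back off and hand in.

```bash
python3 - <<'E'
from h import *
move_linear([440,-150,250],RQ,velocity=200);hold(.3)
s=sense();print(s["time"],s["contact_force"]);finish_job()
E
```

```text
32.5667 [0.56339895 0.86148641 0.1322779 ]
the job is handed in; nothing more can be done
```

I put the white, grey-lidded tub in the press nest and brought the lever down to its stop. The lever then went back up, the gripper let go, and I handed the job in at 32.6 s. No verdict is reported, so the results below are from my own checks.

- **Tub:** it stands upright in the nest, about 3–5 mm from the centre.
- **Lid:** no neck shows below it. The lid's top is at about 102 mm, against 103 mm expected when fully home.
- **Lever:** the hand bar is back at the pixel where it started in the scene camera, to within a pixel. It was guided up while still gripped, then released. The top camera did not detect the bar after release, so its final height rests on one view.
- **Robot:** it is clear of everything, with almost no wrist force.

**Disagreements along the way:**
- The wrist camera and the fixed cameras differed by about 7 mm on where the tub stood. I went with the wrist camera's view from straight above.
- The bar slipped in the grip on the way down and first stopped at about 70 mm. I pressed further until it resisted with 54 N, with the bar measured at about 54 mm (±5 mm). That is under the 60 mm limit, though above the nominal 49 mm.
- On the way back up, the wrist force reached about 65 N against the lever's upper stop, well under the 120 N limit.

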